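Slide the measuring cylinder under the dispenser spout and press the button

ROBOT

A 6-joint arm with a two-finger parallel gripper is mounted at the origin on the work surface. World frame = base frame: x ahead of the robot, y to its left, z up, the work surface at z = 0. Lengths are in m, angles in rad, forces in N, time in s.
With the tool pointing down it reaches from about 0.25 to 0.775 m from the base axis. Payload 4 kg.
Tool frame: the origin (TCP) lies midway between the tips of the shut fingers; the grasp point (between the pads) lies 19 mm behind it; z points along the fingers, x is the direction in which the jaws open and shut, and the axes are right-handed (so a half turn about z gives the same grasp; the last joint's range is limited). The gripper opens to 94 mm and grips with 3 to 60 N. Pads are 16 mm wide; open, the fingers measure 119 mm over their backs; the gripper's body (75 mm by 177 mm) begins 78 mm behind the grasp point.
Start: joints at [1.048, 0.087, 1.371, -0, 1.684, -0.103], TCP at [0.224, 0.502, 0.181] pointing down, gripper open.
Joint ranges: [-3.1, 3.1], [-0.76, 2.03], [0.27, 2.55], [-1.08, 4.22], [0.17, 2.65], [-2.57, 2.57]. Speed limits (rad/s): [2.79, 2.79, 3.14, 3.14, 3.14, 3.14].

INTERFACE

Orientations are given as [roll, pitch, yaw] about the fixed x, y, z axes, in that order (R = Rz(yaw) Ry(pitch) Rx(roll)).
In Python, from bench import robot, eyes, close_job gives the robot as it stands.
- The arm moves only by the shell command python3 -m jog 'ROWS'. ROWS is JSON, a list of rows, each a list of 3 entries, a list of its own where there are three numbers: the turn, a rotation vector about the tool's x, y, z in degrees, then the shift along the tool's x, y, z in mm, then the closure, from -1 (fully open) to 1 (shut). In form: [[[wx, wy, wz], [x, y, z], claw], ...]. A call has 1 to 5 rows; each row is the pose to reach, as a shift and turn from the pose commanded when the call began, along the tool's axes at that moment; what a row does not reach only later rows make up. A row lasts 1/10 s, in which the tool goes at most 50 mm and 8.59 degrees, less where a joint would pass 70% of its speed; a pose out of reach is approached as far as the arm can. A call with a gripper value outside its range is refused whole. The fingers move at their own pace and stop on an object; the grip force is fixed at half the most. Time passes only in rows, so rows that repeat a pose let the fingers close. It gives the time, the measured TCP pose, the force and the opening at its end, in the units of the state.
- robot.get_obs(): the state, without advancing time (a new reading comes with each control period).
- eyes.snapshot(name): name is "side" or "top"; returns (picture, depth): 400x640x3 uint8, red, green, blue; 400x640 float32, m along the optical axis (not along the pixel's ray), 0 where there is no reading.
- eyes.camera_params(name): a dict with "mtx" (3x3 intrinsics, pixels), "world_to_cam" (4x4, takes a point from world to camera coordinates). Camera axes: x right, y up, looking along -z (the intrinsics and any distortion apply to the point x, -y, -z); pixel columns grow to the right and rows downward; lengths in m; the calibration is good to about 2 mm. A picture is of the moment at which its call begins. camera_params takes no time and is no camera call.
- close_job(): hands the job in, once; it reports no verdict.
The state is a dict: "time": time; "joint_positions": joint angles; "qvel": joint speeds; "joint_torque": joint torques, N m; "tool_pos": TCP position; "ee_rot": TCP orientation; "wrist_force": force on the tool from outside, world axes, zero at the start; "wrist_torque": the same for the moment, N m; "width": finger opening in m.
Only numpy, scipy, OpenCV 4.12 (cv2) and the standard library are available. Lean on these libraries where they do the work, as an engineer would, in place of code of your own. Each camera call takes 0.05 s, during which the arm holds its last target. There are 200 camera calls.

TASK

Push the tall measuring cylinder across the bench, low on its foot so that it stays upright, until its foot stands wholly on the round yellow-rimmed mark under the dispenser's spout; only push it with the fingers, never grip or lift it. Then press the red button on top of the dispenser fully down and let it come up again. Leave the bottle, the bowl and the jar where they stand.

Things in the scene. Friction and masses are not known exactly. Their poses are not given: they have to be found in the camera images.
- cylinder: Loose empty measuring cylinder, 190 mm tall, about 0.25 kg (varies). Round blue foot: 64 mm diameter, upright rim 0 to 15 mm high, sloping in to the barrel at 22 mm; glass barrel 32 mm diameter with a blue collar 37 mm across at 160 to 170 mm. Origin: centre of the underside; z up. Slides on the bench when pushed on its foot, tips when pushed high up.
- mark (a point): Centre of the flat round mark on the bench under the spout: white disc with yellow rim, 104 mm outer diameter, flush (nothing to slide over). Part of the fixed dispenser, shares its axes: x from the mark towards the dispenser's column, z up. Position and yaw vary; on either side of the bench.
- spout (a point): Tip of the dispenser's steel spout (12 mm thick), 207 mm above the mark's centre; runs back at z 230 mm to the head. In the mark's frame: base plate x 100 to 190 mm, 100 mm wide (y), 16 mm high; column x 125 to 175 mm, 60 mm wide; head x 100 to 180 mm, 76 mm wide, z 205 to 250 mm; button on the head at x 145 mm, y 0.
- button_top (a point): Centre of the top face of the red push button (34 mm diameter, in a black housing on top of the dispenser's head), pressed straight down.
- button (a joint): Red button travel: 0 up, 0.007 m fully down (about 5 N); springs back when released.
- bottle: Bystander: small stoppered amber bottle, 48 mm diameter, 110 mm tall, loose. Origin: centre of underside.
- bowl: Bystander: small white porcelain bowl, 84 mm across, 38 mm high, loose. Origin: centre of underside.
- jar: Bystander: white jar with orange lid, 56 mm diameter, 75 mm tall, loose. Origin: centre of underside.
There are look-alikes about, which are no part of the job. Of the things that look like the cylinder, the middle-sized one is meant.

How it is judged:
On the way, in this order (a step that is already met when the one before it is completed fails the run):
1. the cylinder's foot stands wholly on the mark, upright and at rest (horizontal distance between cylinder and mark below 0.02 m and angle between cylinder's own z axis and vertical below 0.05 rad and linear speed of cylinder below 0.02 m/s), for 0.2 s.
2. then the button is pressed fully down (value of joint button above 0.0055 m), for 0.05 s.
At the end, for the whole second after the job is handed in: The measuring cylinder stands upright and at rest with its foot wholly on the mark (centre within 20 mm of the mark's centre), the button has been pressed and has come up again, and the bottle, bowl and jar are within 20 mm of where they stood (all of step 1 and height (world z) of cylinder below 0.005 m and value of joint button below 0.002 m and distance of each of bottle, bowl, jar from where it was at the start of the episode below 0.02 m); the robot touches nothing.
It fails at once if the measuring cylinder is tipped (leans more than about 17 degrees) (angle between cylinder's own z axis and vertical above 0.3 rad).
It fails at once if the measuring cylinder is lifted off the bench or taken between the fingers (height (world z) of cylinder above 0.015 m or (horizontal distance between the grasp point and cylinder below 0.012 m and height (world z) of the grasp point below 0.2 m)).
It fails at once if the measuring cylinder is pushed high up instead of low down (fingers touch it with the grasp point over 100 mm above the bench) (contact force between the fingers and cylinder above 0.5 N and height (world z) of the grasp point above 0.1 m).
It fails at once if the button is pressed while the measuring cylinder is not wholly on the mark (value of joint button above 0.004 m and horizontal distance between cylinder and mark above 0.02 m).
It fails at once if the bottle, bowl or jar is moved more than 20 mm or tipped (distance of any of bottle, bowl, jar from where it was at the start of the episode above 0.02 m or angle between any of bottle, bowl, jar's own z axis and vertical above 0.3 rad).
It also fails if it takes over 66 s, if anything falls off the work surface, if the arm or the gripper's body presses on something with over 40 N, if the wrist force passes 120 N, or if a joint passes its speed limit or range.

## Working session

There is one attempt and no reset: what is moved stays moved. The work goes in short steps, Python scripts to look and compute and a shell command to move; the robot and the scene stay as the last step left them, time stands still between calls to the robot, and variables do not carry over. Pictures are saved under pics/ and viewed, about 8 in all and at most 12, crops included, and the job is handed in when it is done.

```bash
ls; mkdir -p pics; python3 - <<'E'
from bench import robot, eyes
import cv2,numpy as np
print(robot.get_obs())
for n in("top","side"):
    p,d=eyes.snapshot(n); np.savez(f"/tmp/{n}.npz",p=p,d=d); cv2.imwrite(f"pics/{n}0.png",p[:,:,::-1])
    print(n,eyes.camera_params(n),(d>0).mean())
E
```

```text
pics
{'time': 0.0, 'joint_positions': array([ 1.04793641e+00,  8.79089877e-02,  1.37225403e+00, -6.70092129e-07,
        1.68358060e+00, -1.03132553e-01]), 'qvel': array([-0.00031675, -0.0017936 , -0.00242454, -0.00157106,  0.00096116,
        0.00267216]), 'joint_torque': array([-2.06799177e-04, -3.40182745e+01, -3.02427721e+01,  7.18335528e-02,
        3.28881992e-02, -1.47083697e-04]), 'tool_pos': array([0.2238508 , 0.50172797, 0.18012949]), 'ee_rot': array([-3.14137188e+00,  2.13959576e-03,  1.15106913e+00]), 'wrist_force': array([-0.66868409,  0.84034255, -0.53925884]), 'wrist_torque': array([ 0.00796241, -0.03468079, -0.03044589]), 'width': 0.09377340120131891}
top {'mtx': array([[466.71698452,   0.        , 319.76769395],
       [  0.        , 466.71698452, 195.91604144],
       [  0.        ,   0.        ,   1.        ]]), 'world_to_cam': array([[ 0.01622015, -0.99965719,  0.02055262, -0.01506665],
       [ 0.98949328,  0.01900194,  0.14332472, -0.56490239],
       [-0.14366613,  0.01801193,  0.98946229, -1.34157262],
       [ 0.        ,  0.        ,  0.        ,  1.        ]])} 0.99590234375
side {'mtx': array([[372.4288234 ,   0.        , 313.77318464],
       [  0.        , 372.4288234 , 195.15436929],
       [  0.        ,   0.        ,   1.        ]]), 'world_to_cam': array([[-0.9878445 , -0.15421345, -0.01953109,  0.55273206],
       [ 0.1056319 , -0.75814201,  0.64347696, -0.16353721],
       [-0.11404015,  0.63359207,  0.76521627, -0.95979742],
       [ 0.        ,  0.        ,  0.        ,  1.        ]])} 0.99593359375
```

View pics/top0.png

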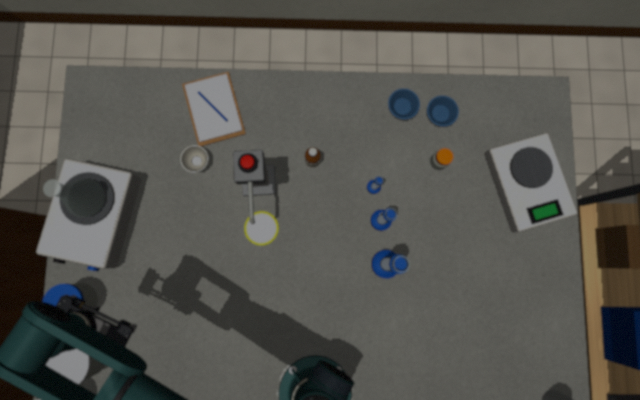

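View pics/side0.png

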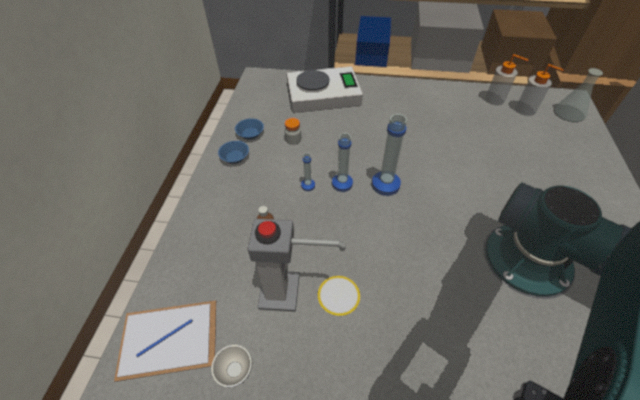

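The top view shows three blue-footed cylinders, with the middle one at (381,219). The mark is at (262,228), the button at (248,161), the bottle at (313,156), the bowl at (195,158) and the jar at (444,158).

```bash
cat > h.py <<'E'
from bench import robot, eyes
import cv2,numpy as np
def ray(n,u,v,z):
    c=eyes.camera_params(n);K=c["mtx"];T=c["world_to_cam"]
    d=T[:3,:3].T@np.array([(u-K[0,2])/K[0,0],-(v-K[1,2])/K[1,1],-1.]);o=-T[:3,:3].T@T[:3,3]
    return o+d*(z-o[2])/d[2]
def cloud(n,d):
    c=eyes.camera_params(n);K=c["mtx"];T=c["world_to_cam"]
    v,u=np.mgrid[:400,:640]
    P=np.stack([(u-K[0,2])/K[0,0]*d,-(v-K[1,2])/K[1,1]*d,-d],-1)
    return (P-T[:3,3])@T[:3,:3]
def circ(n,p,P,lo,hi,zr,roi=None):
    "blobs of an HSV mask within a height range: circle in world xy"
    h=cv2.cvtColor(p,cv2.COLOR_RGB2HSV)
    m=cv2.inRange(h,lo,hi)&np.where((P[...,2]>zr[0])&(P[...,2]<zr[1]),255,0).astype(np.uint8)
    k,l,s,c=cv2.connectedComponentsWithStats(m)
    for i in range(1,k):
        if s[i,4]<25: continue
        q=P[l==i][:,:2].astype(np.float32)
        (x,y),r=cv2.minEnclosingCircle(q)
        print(n,"px",c[i].round(),"n",s[i,4],"circ",round(x,4),round(y,4),"d",round(2*r,4),"mean",q.mean(0).round(4),"z",P[l==i][:,2].mean().round(3))
E
python3 - <<'E'
from h import *
for n in("top","side"):
    f=np.load(f"/tmp/{n}.npz");p,d=f["p"],f["d"];P=cloud(n,d)
    print("blue");circ(n,p,P,(100,120,50),(125,255,255),(-.02,.03))
    print("yellow");circ(n,p,P,(22,90,80),(35,255,255),(-.02,.02))
    print("red");circ(n,p,P,(0,150,70),(4,255,255),(.2,.3))
    print("orange");circ(n,p,P,(6,150,100),(20,255,255),(.03,.1))
for u,v in((313,156),(195,158)):print(cloud("top",np.load("/tmp/top.npz")["d"])[v,u], ray("top",u,v,.1 if u>300 else .02))
E
```

```text
blue
top px [403. 103.] n 615 circ 0.8611 -0.2604 d 0.0945 mean [ 0.8658 -0.2621] z 0.014
top px [442. 111.] n 620 circ 0.8396 -0.3797 d 0.0934 mean [ 0.8454 -0.383 ] z 0.014
top px [372. 188.] n 79 circ 0.6023 -0.1682 d 0.0413 mean [ 0.5967 -0.1641] z 0.012
top px [379. 221.] n 182 circ 0.5 -0.1898 d 0.0616 mean [ 0.4944 -0.1829] z 0.018
top px [382. 264.] n 294 circ 0.37 -0.2028 d 0.0829 mean [ 0.3686 -0.1911] z 0.024
yellow
top px [262. 229.] n 236 circ 0.4707 0.1694 d 0.106 mean [0.4668 0.1661] z 0.001
red
top px [246. 161.] n 158 circ 0.6163 0.1843 d 0.0374 mean [0.6149 0.1824] z 0.271
orange
top px [444. 156.] n 204 circ 0.6858 -0.3701 d 0.0497 mean [ 0.6856 -0.3693] z 0.074
blue
side px [386. 184.] n 272 circ 0.3721 -0.2011 d 0.0855 mean [ 0.3716 -0.1849] z 0.024
side px [342. 183.] n 166 circ 0.5018 -0.1874 d 0.0615 mean [ 0.5008 -0.1763] z 0.019
side px [308. 186.] n 72 circ 0.6047 -0.1668 d 0.0424 mean [ 0.6023 -0.1592] z 0.013
side px [159. 340.] n 77 circ 0.8526 0.3398 d 0.1047 mean [0.8535 0.3418] z 0.014
yellow
side px [338. 296.] n 347 circ 0.4721 0.1696 d 0.1065 mean [0.4727 0.1732] z 0.001
red
side px [267. 228.] n 191 circ 0.6162 0.1807 d 0.0369 mean [0.6158 0.1842] z 0.273
orange
side px [292. 124.] n 132 circ 0.687 -0.3677 d 0.0528 mean [ 0.6872 -0.3642] z 0.075
[0.67479619 0.01728037 0.08717133] [0.67180318 0.01730518 0.1       ]
[0.68013197 0.37782813 0.00496794] [0.67677313 0.37399456 0.02      ]
```

```bash
cat >> h.py <<'E'
from scipy.spatial.transform import Rotation as Ro
def go(pos,yaw,tilt):
    "turn (deg) and shift (mm) in present tool axes to reach pos with yaw, tilted tilt deg about tool x"
    o=robot.get_obs();R0=Ro.from_euler("xyz",o["ee_rot"])
    R=Ro.from_euler("xyz",[np.pi,0,yaw])*Ro.from_euler("x",tilt,degrees=True)
    print("turn",(R0.inv()*R).as_rotvec(degrees=True).round(1),"shift",(R0.inv().apply(np.array(pos)-o["tool_pos"])*1000).round(1),"tcp",o["tool_pos"].round(4),"F",o["wrist_force"].round(1),"w",round(o["width"],4),"t",round(o["time"],2))
E
python3 -c "
from h import *
go([.224,.50,.31],1.151,0); go([.30,.25,.31],.6,0)"; 
```

```text
turn [-0.   0.1 -0. ] shift [  -1.8    0.8 -129.8] tcp [0.2239 0.5018 0.1802] F [ 0.8 -0.1 -0.4] w 0.0942 t 0.1
turn [ 0.   0.1 31.6] shift [-199.2  172.1 -129.4] tcp [0.2239 0.5018 0.1802] F [ 0.8 -0.1 -0.4] w 0.0942 t 0.1
```

```bash
python3 -m jog '[[[0,0,0],[0,0,-120],-1],[[0,0,0],[0,0,-120],-1],[[0,0,0],[0,0,-120],-1]]'; python3 -c "
from h import *
go([.40,.0,.31],.4,0);go([.40,.0,.31],.08,0)"
```

```text
time: 0.4
tool_pos: [0.2246, 0.503, 0.3062]
ee_rot: [3.141, -0.007, 1.151]
wrist_force: [-0.1, 0.6, 1.2]
width: 0.0945
turn [-0.1 -0.4 43. ] shift [-387.8  365.2   -6.1] tcp [0.2246 0.503  0.3062] F [-0.1  0.6  1.2] w 0.0945 t 0.4
turn [-0.2 -0.4 61.4] shift [-387.8  365.2   -6.1] tcp [0.2246 0.503  0.3062] F [-0.1  0.6  1.2] w 0.0945 t 0.4
```

```bash
R='see';python3 -m jog '[[[0,0,61],[-388,365,-5],0.06],[[0,0,61],[-388,365,-5],0.06],[[0,0,61],[-388,365,-5],0.06],[[0,0,61],[-388,365,-5],0.06],[[0,0,61],[-388,365,-5],0.06]]'; python3 -m jog '[[[0,0,24],[-230,250,0],0.06],[[0,0,24],[-230,250,0],0.06],[[0,0,24],[-230,250,0],0.06],[[0,0,24],[-230,250,0],0.06],[[0,0,24],[-230,250,0],0.06]]'; python3 -c "
from h import *
go([.495,-.29,.31],.08,25)"
```

```text
time: 0.9
tool_pos: [0.3063, 0.2643, 0.3032]
ee_rot: [3.141, 0.0, 0.396]
wrist_force: [1.7, 0.2, 0.3]
width: 0.0574
time: 1.4
tool_pos: [0.2219, 0.0317, 0.3033]
ee_rot: [3.141, -0.001, -0.016]
wrist_force: [0.2, -0.9, 0.2]
width: 0.0441
turn [25.  -1.2 -5.4] shift [278.1 317.3  -6.3] tcp [0.2219 0.0317 0.3033] F [ 0.2 -0.9  0.2] w 0.0441 t 1.4
```

```bash
python3 -m jog '[[[25,-1,-5],[278,317,-25],0.06],[[25,-1,-5],[278,317,-25],0.06],[[25,-1,-5],[278,317,-25],0.06],[[25,-1,-5],[278,317,-25],0.06],[[25,-1,-5],[278,317,-25],0.06]]'; python3 -c "
from h import *
go([.495,-.29,.31],.08,25)"
```

```text
time: 1.9
tool_pos: [0.3623, -0.133, 0.3131]
ee_rot: [-2.699, 0.002, 0.063]
wrist_force: [1.3, -0.0, 0.4]
width: 0.0443
turn [-0.4 -0.3 -0.9] shift [122.6 150.4 -68.2] tcp [ 0.3623 -0.133   0.3131] F [ 1.3 -0.   0.4] w 0.0443 t 1.9
```

```bash
python3 -m jog '[[[0,0,-1],[122,150,-70],0.06],[[0,0,-1],[122,150,-70],0.06],[[0,0,-1],[122,150,-70],0.06],[[0,0,-1],[122,150,-70],0.06],[[0,0,-1],[122,150,-70],0.06]]'; python3 -c "
from h import *
go([.495,-.29,.01],.08,25)"
```

```text
time: 2.4
tool_pos: [0.4982, -0.2892, 0.3082]
ee_rot: [-2.697, -0.002, 0.083]
wrist_force: [0.0, -0.0, -1.7]
width: 0.044
turn [-0.5 -0.   0.2] shift [ -3.9 128.6 269.1] tcp [ 0.4982 -0.2892  0.3082] F [ 0.  -0.  -1.7] w 0.044 t 2.4
```

```bash
python3 -m jog '[[[0,0,0],[-4,110,230],0.06],[[0,0,0],[-4,110,230],0.06],[[0,0,0],[-4,110,230],0.06],[[0,0,0],[-4,110,230],0.06],[[0,0,0],[-4,110,230],0.06]]'; python3 - <<'E'
from h import *
p,d=eyes.snapshot("side");P=cloud("side",d);q,_=eyes.snapshot("top")
circ("side",p,P,(100,120,50),(125,255,255),(-.02,.03))
cv2.imwrite("pics/a.png",np.vstack([cv2.resize(p[60:260,200:500],(750,500))[:,:,::-1][:300],cv2.resize(q[100:350,250:550],(750,625))[:300,:,::-1]]))
go([.495,-.29,.007],.08,25)
E
```

```text
time: 2.9
tool_pos: [0.4935, -0.287, 0.0646]
ee_rot: [-2.705, -0.009, 0.087]
wrist_force: [0.9, 0.2, 0.6]
width: 0.044
side px [385. 184.] n 254 circ 0.373 -0.1998 d 0.0815 mean [ 0.3741 -0.1863] z 0.024
side px [342. 184.] n 167 circ 0.5014 -0.1861 d 0.0623 mean [ 0.5007 -0.1759] z 0.019
side px [308. 186.] n 69 circ 0.6034 -0.1657 d 0.0401 mean [ 0.6018 -0.1582] z 0.013
side px [163. 338.] n 90 circ 0.8464 0.3332 d 0.1258 mean [0.8474 0.3356] z 0.014
turn [-0.7  0.3  0.3] shift [ 5.2 28.9 43.2] tcp [ 0.4894 -0.2832  0.0585] F [-0.1  0.2 -1.1] w 0.0444 t 3.0
```

View pics/a.png

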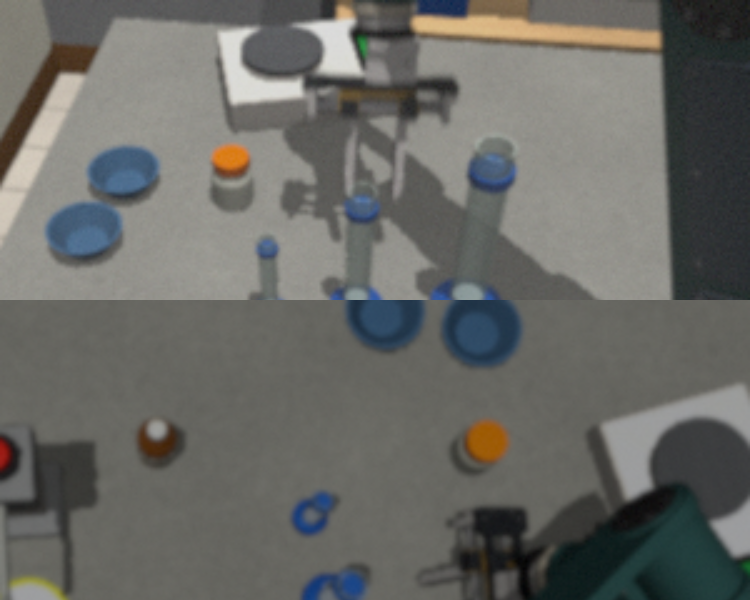

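The gripper leans back behind the middle cylinder with its fingers straddling it, and all three cylinders are untouched. The next step is down, then forward.

```bash
python3 -m jog '[[[0,0,0],[5,29,43],0.06],[[0,0,0],[5,29,43],0.06],[[0,0,0],[5,29,43],0.06]]'; python3 - <<'E'
from h import *
go([.495,-.29,.007],.082,25)
go([.494,-.245,.007],.082,25)
E
```

```text
time: 3.3
tool_pos: [0.5005, -0.2951, 0.0167]
ee_rot: [-2.704, -0.009, 0.086]
wrist_force: [0.6, -0.2, 0.8]
width: 0.0441
turn [-0.1 -0.4  0.5] shift [-5.1 -1.  11.1] tcp [ 0.5005 -0.2951  0.0167] F [ 0.6 -0.2  0.8] w 0.0441 t 3.3
turn [-0.1 -0.4  0.5] shift [ -2.2 -41.7  30.1] tcp [ 0.5005 -0.2951  0.0167] F [ 0.6 -0.2  0.8] w 0.0441 t 3.3
```

```bash
python3 -m jog '[[[0,0,0],[-5,-1,11],0.06],[[0,0,0],[-4,-10,15],0.06],[[0,0,0],[-4,-20,20],0.06],[[0,0,0],[-3,-38,28],0.06],[[0,0,0],[-3,-38,28],0.06]]'; python3 - <<'E'
from h import *
eyes.snapshot("side")
go([.494,-.245,.007],.082,25)
go([.491,-.205,.007],.082,25)
E
```

```text
time: 3.8
tool_pos: [0.4941, -0.2474, 0.0078]
ee_rot: [-2.706, -0.011, 0.089]
wrist_force: [0.2, 0.9, -1.1]
width: 0.044
turn [ 0.1 -0.4  0.6] shift [ 0.2 -3.2  2. ] tcp [ 0.4942 -0.2487  0.0075] F [-0.5 -0.8 -0.1] w 0.044 t 3.85
turn [ 0.1 -0.4  0.6] shift [  0.7 -39.5  18.9] tcp [ 0.4942 -0.2487  0.0075] F [-0.5 -0.8 -0.1] w 0.044 t 3.85
```

```bash
python3 -m jog '[[[0,0,0],[0,-8,3.7],0.06],[[0,0,0],[0,-16,7.4],0.06],[[0,0,0],[0,-23,10.8],0.06],[[0,0,0],[0,-29,13.7],0.06],[[0,0,0],[0,-35,16.5],0.06]]'; python3 - <<'E'
from h import *
p,d=eyes.snapshot("side");P=cloud("side",d)
circ("side",p,P,(100,120,50),(125,255,255),(-.02,.03))
go([.491,-.165,.007],.082,25)
E
```

```text
time: 4.35
tool_pos: [0.49, -0.2103, 0.0054]
ee_rot: [-2.705, -0.009, 0.086]
wrist_force: [0.1, 0.1, -0.7]
width: 0.0441
side px [385. 185.] n 280 circ 0.3726 -0.199 d 0.082 mean [ 0.3736 -0.1842] z 0.024
side px [342. 183.] n 171 circ 0.5024 -0.1865 d 0.0626 mean [ 0.5013 -0.1765] z 0.019
side px [308. 186.] n 72 circ 0.6043 -0.1658 d 0.042 mean [ 0.6022 -0.1586] z 0.013
side px [163. 338.] n 92 circ 0.8449 0.3332 d 0.1237 mean [0.8474 0.3357] z 0.014
turn [-0.1 -0.3  0.5] shift [  5.  -40.4  17.4] tcp [ 0.4898 -0.2092  0.0055] F [ 0.1 -0.3  0.3] w 0.0443 t 4.4
```

```bash
python3 - <<'E'
from h import *
p,d=eyes.snapshot("side");q,_=eyes.snapshot("top")
cv2.imwrite("pics/b.png",np.hstack([cv2.resize(p[110:210,290:410],(480,400))[:,:,::-1],cv2.resize(q[180:280,340:420],(320,400))[:,:,::-1]]))
E
```

```text
(no output)
```

View pics/b.png

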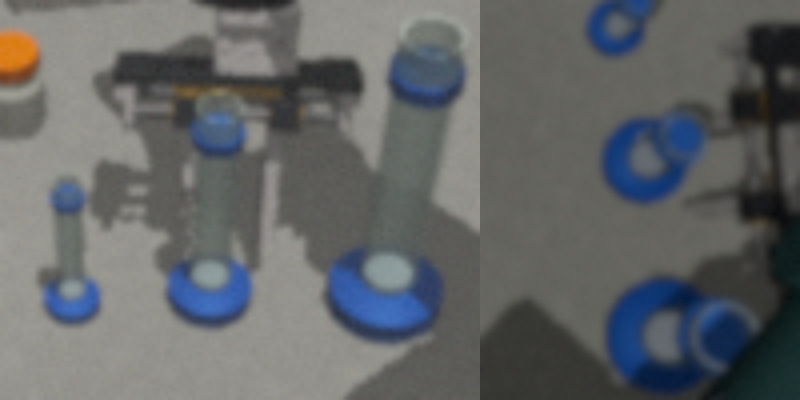

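The fingers are still behind the foot. In the top view the −x fingertip is near pixel (392,230) and the foot centre is near (380,220). I'll check the geometry.

```bash
python3 -c "
from h import *
for a in((392,230),(397,212),(379.5,220)):print(ray('top',*a,.01))
o=robot.get_obs();print(o['tool_pos'],o['ee_rot'])
eyes.snapshot('top');go([.491,-.185,.007],.082,25)"
```

```text
[ 0.47019528 -0.2244915   0.01      ]
[ 0.5249045 -0.2399897  0.01     ]
[ 0.49967347 -0.18687214  0.01      ]
[ 0.49005714 -0.21049541  0.00548514] [-2.70503896 -0.00917163  0.08668486]
turn [ 0.  -0.4  0.5] shift [  3.1 -23.9   9.5] tcp [ 0.4901 -0.2109  0.0055] F [0.1 0.1 0.9] w 0.0441 t 4.55
```

```bash
python3 -m jog '[[[0,0,0],[0,-5,2],0.06],[[0,0,0],[0.5,-10,4],0.06],[[0,0,0],[1,-15,6],0.06],[[0,0,0],[1.5,-20,8],0.06],[[0,0,0],[2,-25,10],0.06]]'; python3 - <<'E'
from h import *
p,d=eyes.snapshot("side");P=cloud("side",d)
circ("side",p,P,(100,120,50),(125,255,255),(-.02,.03))
p,d=eyes.snapshot("top");P=cloud("top",d)
circ("top",p,P,(100,120,50),(125,255,255),(-.02,.03))
cv2.imwrite("pics/c.png",cv2.resize(p[180:280,340:420],(480,600))[:,:,::-1])
go([.491,-.165,.007],.082,25)
E
```

```text
time: 5.05
tool_pos: [0.4899, -0.1836, 0.007]
ee_rot: [-2.705, -0.009, 0.086]
wrist_force: [1.0, -0.4, -0.4]
width: 0.0441
side px [385. 185.] n 279 circ 0.3738 -0.1984 d 0.0846 mean [ 0.3742 -0.1845] z 0.024
side px [343. 187.] n 181 circ 0.4964 -0.1806 d 0.0755 mean [ 0.498  -0.1645] z 0.019
side px [308. 186.] n 72 circ 0.6026 -0.1637 d 0.0419 mean [ 0.6018 -0.1585] z 0.013
side px [162. 339.] n 90 circ 0.8457 0.3345 d 0.1247 mean [0.849 0.337] z 0.014
top px [403. 104.] n 610 circ 0.8605 -0.2593 d 0.0926 mean [ 0.8656 -0.262 ] z 0.013
top px [442. 110.] n 618 circ 0.8406 -0.3793 d 0.0922 mean [ 0.8457 -0.3826] z 0.014
top px [372. 188.] n 76 circ 0.6019 -0.1682 d 0.0412 mean [ 0.597  -0.1637] z 0.012
top px [374. 223.] n 182 circ 0.4965 -0.1771 d 0.0626 mean [ 0.4911 -0.1706] z 0.018
top px [381. 263.] n 278 circ 0.3709 -0.2015 d 0.0827 mean [ 0.3712 -0.1888] z 0.024
turn [-0.1 -0.4  0.5] shift [  2.7 -16.    7.8] tcp [ 0.4898 -0.183   0.0072] F [ 0.9 -0.2  0.4] w 0.0444 t 5.15
```

View pics/c.png

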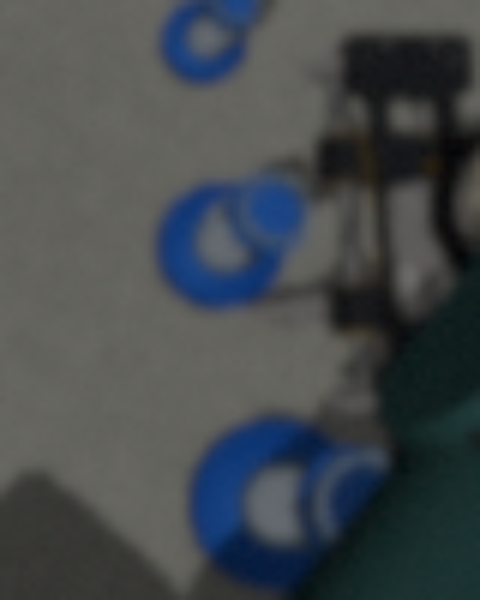

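The foot ring is centred near crop (220,245), and the −x fingertip touches its back edge at (255,295). That puts the fingertip about 12 mm behind the reported TCP, so I'll check it against the depth cloud.

```bash
python3 - <<'E'
from h import *
for n in("top","side"):
    p,d=eyes.snapshot(n);P=cloud(n,d);h=cv2.cvtColor(p,cv2.COLOR_RGB2HSV)
    m=(P[...,0]>.43)&(P[...,0]<.55)&(P[...,1]>-.30)&(P[...,1]<-.13)&(P[...,2]>.008)&(P[...,2]<.10)
    q=P[m];s=h[m]
    for z in np.arange(.008,.1,.012):
        k=(q[:,2]>=z)&(q[:,2]<z+.012)
        for nm,b in(("blue",s[:,1]>120),("grey",s[:,1]<=120)):
            for side,c in(("-x",q[:,0]<.485),("+x",q[:,0]>.505),("mid",(q[:,0]>=.485)&(q[:,0]<=.505))):
                r=q[k&b&c]
                if len(r)>2: print(n,round(z,3),nm,side,len(r),"x",r[:,0].min().round(3),r[:,0].max().round(3),"y",r[:,1].min().round(3),r[:,1].max().round(3))
print(robot.get_obs()["tool_pos"])
E
```

```text
top 0.008 blue -x 66 x 0.469 0.484 y -0.202 -0.148
top 0.008 blue +x 25 x 0.507 0.526 y -0.182 -0.149
top 0.008 blue mid 30 x 0.487 0.505 y -0.206 -0.148
top 0.008 grey -x 3 x 0.445 0.475 y -0.198 -0.14
top 0.008 grey +x 17 x 0.508 0.543 y -0.222 -0.146
top 0.008 grey mid 9 x 0.485 0.505 y -0.231 -0.146
top 0.02 blue -x 18 x 0.471 0.484 y -0.193 -0.163
top 0.02 blue +x 15 x 0.507 0.522 y -0.175 -0.154
top 0.02 blue mid 24 x 0.486 0.504 y -0.201 -0.148
top 0.032 blue mid 3 x 0.494 0.503 y -0.161 -0.161
top 0.032 grey -x 9 x 0.458 0.468 y -0.204 -0.187
top 0.044 grey -x 13 x 0.458 0.484 y -0.201 -0.171
top 0.044 grey mid 6 x 0.486 0.501 y -0.167 -0.161
top 0.056 grey -x 11 x 0.458 0.483 y -0.203 -0.175
top 0.056 grey mid 3 x 0.486 0.504 y -0.169 -0.16
top 0.068 grey -x 16 x 0.459 0.471 y -0.218 -0.2
top 0.068 grey mid 6 x 0.485 0.502 y -0.171 -0.161
top 0.08 grey -x 14 x 0.459 0.484 y -0.214 -0.172
top 0.08 grey +x 12 x 0.506 0.527 y -0.22 -0.162
top 0.08 grey mid 3 x 0.486 0.496 y -0.168 -0.161
top 0.092 grey -x 4 x 0.461 0.483 y -0.216 -0.173
top 0.092 grey +x 5 x 0.517 0.524 y -0.21
[... 893 characters left out ...]
4 grey mid 18 x 0.487 0.504 y -0.17 -0.159
side 0.056 grey -x 20 x 0.461 0.485 y -0.204 -0.173
side 0.056 grey +x 26 x 0.507 0.526 y -0.198 -0.162
side 0.056 grey mid 23 x 0.485 0.504 y -0.173 -0.159
side 0.068 grey -x 19 x 0.46 0.472 y -0.209 -0.201
side 0.068 grey +x 21 x 0.507 0.526 y -0.203 -0.16
side 0.068 grey mid 19 x 0.485 0.505 y -0.173 -0.159
side 0.08 grey -x 23 x 0.46 0.474 y -0.226 -0.208
side 0.08 grey +x 25 x 0.505 0.528 y -0.21 -0.16
side 0.08 grey mid 24 x 0.486 0.505 y -0.173 -0.159
side 0.092 grey -x 12 x 0.462 0.471 y -0.221 -0.212
side 0.092 grey +x 20 x 0.506 0.528 y -0.213 -0.161
side 0.092 grey mid 16 x 0.486 0.503 y -0.171 -0.158
[ 0.48969092 -0.18353324  0.0072043 ]
```

```bash
python3 -m jog '[[[0,0,0],[0,14,-6.5],0.06],[[0,0,0],[0,32,-15],0.06],[[0,0,0],[0,40,-19],0.06],[[0,0,0],[0,40,-19],0.06]]'; cat >> h.py <<'E'
def fing():
    o=robot.get_obs();R0=Ro.from_euler("xyz",o["ee_rot"])
    for n in("top","side"):
        p,d=eyes.snapshot(n);P=cloud(n,d);q=R0.inv().apply((P-o["tool_pos"]).reshape(-1,3))*1000
        s=cv2.cvtColor(p,cv2.COLOR_RGB2HSV).reshape(-1,3);z=P[...,2].ravel()
        m=(abs(q[:,0])<60)&(abs(q[:,1])<18)&(q[:,2]>-70)&(q[:,2]<20)&(z>.006)&(s[:,1]<110)
        for sg in(-1,1):
            r=q[m&(q[:,0]*sg>8)]
            print(n,sg,len(r))
            for lo in range(-70,20,10):
                t=r[(r[:,2]>=lo)&(r[:,2]<lo+10)]
                if len(t)>1: print("  toolz",lo,len(t),"x",t[:,0].min().round(),t[:,0].max().round(),"y",t[:,1].min().round(),t[:,1].max().round())
    print(o["tool_pos"],o["wrist_force"])
E
python3 -c "
from h import *
fing()"
```

```text
time: 5.65
tool_pos: [0.4937, -0.2299, 0.0072]
ee_rot: [-2.705, -0.009, 0.084]
wrist_force: [-0.3, 0.0, 0.3]
width: 0.0441
top -1 41
  toolz -70 8 x -32.0 -22.0 y -13.0 -8.0
  toolz -60 10 x -31.0 -22.0 y -14.0 -7.0
  toolz -50 8 x -33.0 -21.0 y -12.0 2.0
  toolz -40 10 x -32.0 -23.0 y -11.0 -2.0
  toolz -30 3 x -25.0 -22.0 y -12.0 -10.0
  toolz 0 2 x -41.0 -17.0 y -9.0 -3.0
top 1 45
  toolz -70 13 x 24.0 36.0 y -13.0 3.0
  toolz -60 10 x 24.0 34.0 y -12.0 10.0
  toolz -50 8 x 23.0 35.0 y -12.0 0.0
  toolz -40 11 x 24.0 34.0 y -12.0 -2.0
  toolz -30 3 x 25.0 31.0 y -11.0 -7.0
side -1 59
  toolz -70 14 x -29.0 -20.0 y -16.0 -7.0
  toolz -60 11 x -30.0 -20.0 y -14.0 -7.0
  toolz -50 14 x -30.0 -19.0 y -14.0 2.0
  toolz -40 15 x -31.0 -19.0 y -13.0 1.0
  toolz -30 5 x -25.0 -19.0 y -10.0 -7.0
side 1 44
  toolz -70 10 x 28.0 37.0 y -14.0 -9.0
  toolz -60 14 x 27.0 37.0 y -15.0 -9.0
  toolz -50 10 x 30.0 36.0 y -15.0 -8.0
  toolz -40 9 x 30.0 36.0 y -14.0 -7.0
[ 0.49373317 -0.22994394  0.00718309] [-0.32639016  0.03597565  0.26397916]
```

```bash
python3 -m jog '[[[0,0,0],[0,9,-4.2],0.06],[[0,0,0],[0,11.2,0.3],0.06],[[0,0,0],[0,13.4,4.9],0.06],[[0,0,0],[0,13.4,4.9],0.06]]'; python3 -c "
from h import *
fing()"
```

```text
time: 6.15
tool_pos: [0.4939, -0.2373, -0.0039]
ee_rot: [-2.703, -0.008, 0.086]
wrist_force: [0.4, 0.4, -0.5]
width: 0.0442
top -1 46
  toolz -70 9 x -31.0 -22.0 y -13.0 -9.0
  toolz -60 9 x -33.0 -21.0 y -12.0 -9.0
  toolz -50 10 x -32.0 -21.0 y -12.0 -1.0
  toolz -40 8 x -32.0 -22.0 y -12.0 6.0
  toolz -30 4 x -49.0 -22.0 y -9.0 18.0
  toolz -20 3 x -55.0 -18.0 y 2.0 13.0
  toolz -10 3 x -53.0 -13.0 y -17.0 -7.0
top 1 43
  toolz -70 8 x 24.0 34.0 y -11.0 5.0
  toolz -60 10 x 23.0 35.0 y -12.0 -5.0
  toolz -50 13 x 24.0 36.0 y -14.0 5.0
  toolz -40 9 x 25.0 35.0 y -13.0 -10.0
  toolz -10 3 x 11.0 38.0 y -12.0 -7.0
side -1 56
  toolz -70 12 x -30.0 -20.0 y -13.0 -7.0
  toolz -60 12 x -30.0 -21.0 y -14.0 -7.0
  toolz -50 15 x -31.0 -19.0 y -14.0 9.0
  toolz -40 12 x -28.0 -19.0 y -16.0 -6.0
  toolz -30 4 x -26.0 -20.0 y -12.0 -9.0
side 1 45
  toolz -70 13 x 28.0 38.0 y -15.0 -5.0
  toolz -60 12 x 28.0 37.0 y -15.0 -6.0
  toolz -50 9 x 30.0 37.0 y -13.0 -8.0
  toolz -40 9 x 30.0 36.0 y -13.0 -9.0
  toolz -30 2 x 30.0 33.0 y -9.0 -9.0
[ 0.49388206 -0.23727746 -0.0038974 ] [ 0.40522922  0.44168407 -0.50124998]
```

```bash
python3 -m jog '[[[0,0,0],[0,2.1,4.5],0.06],[[0,0,0],[0,3.8,8.2],0.06],[[0,0,0],[0,5.5,11.8],0.06],[[0,0,0],[0,5.5,11.8],0.06]]'; python3 - <<'E'
from h import *
p,d=eyes.snapshot("side")
cv2.imwrite("pics/d.png",cv2.resize(p[110:210,290:410],(720,600),interpolation=cv2.INTER_CUBIC)[:,:,::-1])
go([.493,-.20,-.017],.082,25)
E
```

```text
time: 6.65
tool_pos: [0.4942, -0.2377, -0.0166]
ee_rot: [-2.704, -0.008, 0.086]
wrist_force: [-0.8, -0.1, 0.1]
width: 0.0439
turn [-0.1 -0.3  0.4] shift [  1.9 -33.9  16.7] tcp [ 0.4944 -0.2378 -0.0163] F [ 0.3 -0.5  0.7] w 0.0439 t 6.7
```

View pics/d.png

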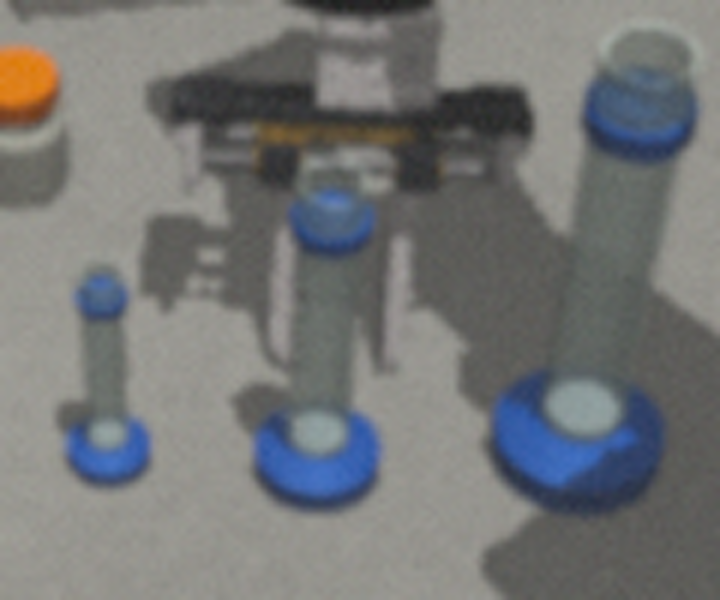

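The fingertips are at crop (280,368) and (385,372), just behind the foot and close to the bench.

```bash
python3 - <<'E'
from h import *
for a in((336.7,171.3),(354.2,172)):
    for z in(.0,.01): print(ray("side",*a,z).round(4))
R=Ro.from_euler("xyz",robot.get_obs()["ee_rot"]);t=robot.get_obs()["tool_pos"]
print(t+R.apply([.028,0,-.027]),t+R.apply([-.028,0,-.027]))
E
python3 -m jog '[[[0,0,0],[0,-7,3.4],0.06],[[0,0,0],[0,-13,6.2],0.06],[[0,0,0],[0,-19,9],0.06],[[0,0,0],[0,-25,12],0.06],[[0,0,0],[0,-30,14.2],0.06]]'; python3 - <<'E'
from h import *
for n in("side","top"):
    p,d=eyes.snapshot(n);P=cloud(n,d)
    circ(n,p,P,(100,120,50),(125,255,255),(-.02,.03))
go([.493,-.17,-.017],.082,25)
E
```

```text
[ 0.5242 -0.2418  0.    ]
[ 0.5234 -0.2322  0.01  ]
[ 0.4695 -0.2462 -0.    ]
[ 0.4693 -0.2366  0.01  ]
[ 0.52306313 -0.2467918   0.00843325] [ 0.46727327 -0.2516148   0.00795363]
time: 7.2
tool_pos: [0.4917, -0.2042, -0.0158]
ee_rot: [-2.705, -0.009, 0.087]
wrist_force: [-0.6, 0.3, 0.3]
width: 0.0444
side px [385. 185.] n 280 circ 0.3733 -0.1986 d 0.0824 mean [ 0.3734 -0.1841] z 0.024
side px [343. 187.] n 175 circ 0.4989 -0.1737 d 0.0619 mean [ 0.4981 -0.1621] z 0.019
side px [308. 186.] n 72 circ 0.6031 -0.1646 d 0.0402 mean [ 0.6016 -0.1588] z 0.013
side px [163. 338.] n 91 circ 0.8461 0.3334 d 0.1259 mean [0.847 0.335] z 0.014
top px [403. 103.] n 605 circ 0.8616 -0.2593 d 0.0937 mean [ 0.8657 -0.262 ] z 0.013
top px [442. 111.] n 619 circ 0.8414 -0.38 d 0.0913 mean [ 0.8454 -0.383 ] z 0.014
top px [372. 188.] n 77 circ 0.601 -0.1679 d 0.0408 mean [ 0.5969 -0.1638] z 0.012
top px [374. 222.] n 179 circ 0.497 -0.1761 d 0.0611 mean [ 0.4916 -0.1698] z 0.018
top px [382. 264.] n 319 circ 0.3683 -0.2036 d 0.0857 mean [ 0.3689 -0.1906] z 0.023
turn [-0.  -0.4  0.5] shift [  4.2 -30.2  15.4] tcp [ 0.4917 -0.2041 -0.0158] F [-0.9  0.  -0.2] w 0.044 t 7.3
```

```bash
python3 -m jog '[[[0,0,0],[0.5,-5,2.3],0.06],[[0,0,0],[1,-10,4.7],0.06],[[0,0,0],[1.5,-15,7],0.06],[[0,0,0],[2,-20,9.5],0.06],[[0,0,0],[2,-26,12.3],0.06]]'; cat >> h.py <<'E'
def cyl():
    out=[]
    for n in("side","top"):
        p,d=eyes.snapshot(n);P=cloud(n,d);print(n);circ(n,p,P,(100,120,50),(125,255,255),(-.02,.03))
E
python3 - <<'E'
from h import *
cyl();go([.493,-.15,-.016],.082,25)
E
```

```text
time: 7.8
tool_pos: [0.4915, -0.1761, -0.016]
ee_rot: [-2.706, -0.01, 0.086]
wrist_force: [0.4, -2.2, 0.2]
width: 0.0436
side
side px [385. 185.] n 278 circ 0.3739 -0.2003 d 0.0847 mean [ 0.3743 -0.1846] z 0.024
side px [308. 186.] n 71 circ 0.6032 -0.1645 d 0.0415 mean [ 0.6019 -0.1586] z 0.013
side px [345. 192.] n 180 circ 0.4926 -0.1532 d 0.0637 mean [ 0.4901 -0.1436] z 0.019
side px [163. 338.] n 90 circ 0.8454 0.3329 d 0.124 mean [0.8476 0.3358] z 0.014
top
top px [403. 103.] n 613 circ 0.8614 -0.26 d 0.0925 mean [ 0.866  -0.2621] z 0.014
top px [442. 111.] n 619 circ 0.8413 -0.3796 d 0.0923 mean [ 0.8455 -0.3834] z 0.014
top px [372. 188.] n 76 circ 0.6014 -0.1681 d 0.041 mean [ 0.597  -0.1637] z 0.012
top px [367. 225.] n 181 circ 0.4892 -0.1548 d 0.0616 mean [ 0.4832 -0.1481] z 0.018
top px [380. 262.] n 269 circ 0.371 -0.2004 d 0.0825 mean [ 0.3742 -0.1871] z 0.024
turn [-0.1 -0.3  0.5] shift [  4.1 -22.3  10.5] tcp [ 0.4911 -0.1749 -0.016 ] F [0.  0.4 0.5] w 0.0444 t 7.9
```

```bash
python3 -c "
from h import *
go([.472,.148,-.016],.086,25);go([.485,-.075,-.016],.086,25)"
```

```text
turn [-0.1 -0.4  0.3] shift [   9.1 -292.9  137.1] tcp [ 0.4911 -0.1749 -0.016 ] F [0.  0.4 0.5] w 0.0444 t 7.9
turn [-0.1 -0.4  0.3] shift [  2.6 -90.6  42.4] tcp [ 0.4911 -0.1749 -0.016 ] F [0.  0.4 0.5] w 0.0444 t 7.9
```

```bash
python3 -m jog '[[[0,0,0],[0.2,-7,3.3],0.06],[[0,0,0],[0.5,-16,7.5],0.06],[[0,0,0],[0.8,-25,11.7],0.06],[[0,0,0],[1,-34,15.9],0.06],[[0,0,0],[1.3,-43,20.1],0.06]]'; python3 -m jog '[[[0,0,0],[0.2,-9,4.2],0.06],[[0,0,0],[0.5,-18,8.4],0.06],[[0,0,0],[0.8,-27,12.6],0.06],[[0,0,0],[1,-36,16.8],0.06],[[0,0,0],[1.3,-43,20.1],0.06]]'; python3 - <<'E'
from h import *
cyl();go([.472,.148,-.016],.086,25)
E
```

```text
time: 8.4
tool_pos: [0.4883, -0.1277, -0.0161]
ee_rot: [-2.705, -0.009, 0.087]
wrist_force: [0.2, -1.9, 0.1]
width: 0.0445
time: 8.9
tool_pos: [0.4856, -0.0804, -0.0162]
ee_rot: [-2.705, -0.009, 0.087]
wrist_force: [0.2, -2.4, 1.3]
width: 0.0441
side
side px [388. 185.] n 193 circ 0.3702 -0.1974 d 0.0797 mean [ 0.3673 -0.1817] z 0.025
side px [307. 186.] n 55 circ 0.605 -0.1651 d 0.0401 mean [ 0.6054 -0.1577] z 0.014
side px [343. 218.] n 204 circ 0.4844 -0.058 d 0.0634 mean [ 0.4844 -0.0483] z 0.019
side px [162. 339.] n 90 circ 0.8458 0.3344 d 0.1249 mean [0.8489 0.3373] z 0.015
top
top px [403. 104.] n 624 circ 0.8602 -0.2602 d 0.0933 mean [ 0.8655 -0.2619] z 0.014
top px [442. 111.] n 626 circ 0.8413 -0.3804 d 0.0938 mean [ 0.8453 -0.3836] z 0.014
top px [336. 227.] n 168 circ 0.4832 -0.0594 d 0.0602 mean [ 0.4747 -0.0551] z 0.018
turn [-0.1 -0.4  0.3] shift [   6.6 -206.6   96.7] tcp [ 0.4854 -0.0798 -0.0161] F [0.1 0.4 0.3] w 0.0441 t 9.0
```

```bash
python3 -m jog '[[[0,0,0],[0.2,-7,3.3],0.06],[[0,0,0],[0.5,-16,7.5],0.06],[[0,0,0],[0.8,-25,11.7],0.06],[[0,0,0],[1.1,-34,15.9],0.06],[[0,0,0],[1.4,-43,20.1],0.06]]'; python3 -m jog '[[[0,0,0],[0.2,-9,4.2],0.06],[[0,0,0],[0.5,-18,8.4],0.06],[[0,0,0],[0.8,-27,12.6],0.06],[[0,0,0],[1.1,-36,16.8],0.06],[[0,0,0],[1.4,-43,20.1],0.06]]';python3 -m jog '[[[0,0,0],[0.2,-9,4.2],0.06],[[0,0,0],[0.5,-18,8.4],0.06],[[0,0,0],[0.8,-27,12.6],0.06],[[0,0,0],[1.1,-36,16.8],0.06],[[0,0,0],[1.4,-43,20.1],0.06]]'; python3 - <<'E'
from h import *
cyl();go([.472,.148,-.016],.086,25)
E
```

```text
time: 9.5
tool_pos: [0.4829, -0.0331, -0.0162]
ee_rot: [-2.705, -0.009, 0.086]
wrist_force: [0.2, -2.4, -0.7]
width: 0.0443
time: 10.0
tool_pos: [0.4802, 0.0144, -0.0162]
ee_rot: [-2.705, -0.009, 0.087]
wrist_force: [-0.1, -2.4, -0.5]
width: 0.0438
time: 10.5
tool_pos: [0.4775, 0.0618, -0.0162]
ee_rot: [-2.705, -0.009, 0.087]
wrist_force: [0.1, -2.0, 0.5]
width: 0.0446
side
side px [386. 184.] n 277 circ 0.3701 -0.1997 d 0.0863 mean [ 0.3723 -0.186 ] z 0.024
side px [308. 185.] n 68 circ 0.6025 -0.1646 d 0.0419 mean [ 0.6028 -0.1586] z 0.014
side px [341. 263.] n 253 circ 0.477 0.0828 d 0.0632 mean [0.4756 0.0932] z 0.019
side px [163. 338.] n 91 circ 0.8448 0.3333 d 0.1238 mean [0.8474 0.3358] z 0.015
top
top px [403. 103.] n 611 circ 0.8603 -0.2598 d 0.0919 mean [ 0.8662 -0.2621] z 0.013
top px [442. 111.] n 624 circ 0.8412 -0.3793 d 0.0922 mean [ 0.8454 -0.383 ] z 0.014
top px [372. 188.] n 79 circ 0.6021 -0.1685 d 0.0405 mean [ 0.5965 -0.1641] z 0.012
top px [292. 229.] n 177 circ 0.4754 0.0815 d 0.0611 mean [0.467  0.0768] z 0.018
top px [386. 254.] n 83 circ 0.3878 -0.2044 d 0.0563 mean [ 0.3992 -0.2024] z 0.025
top px [384. 273.] n 131 circ 0.3494 -0.2025 d 0.0632 mean [ 0.3434 -0.1967] z 0.024
turn [-0.1 -0.4  0.3] shift [  2.3 -77.8  36.3] tcp [ 0.4773  0.0623 -0.0161] F [0.3 0.6 0.6] w 0.0443 t 10.6
```

```bash
python3 -m jog '[[[0,0,0],[0.2,-6,2.8],0.06],[[0,0,0],[0.5,-14,6.5],0.06],[[0,0,0],[0.8,-22,10.3],0.06],[[0,0,0],[1.1,-30,14],0.06],[[0,0,0],[1.4,-38,17.7],0.06]]'; python3 -m jog '[[[0,0,0],[0.2,-8,3.7],0.06],[[0,0,0],[0.5,-16,7.4],0.06],[[0,0,0],[0.8,-22,10.2],0.06],[[0,0,0],[1,-27,12.5],0.06],[[0,0,0],[1.1,-30,13.9],0.06]]'; python3 - <<'E'
from h import *
cyl()
for n in("side","top"):
    p,d=eyes.snapshot(n);P=cloud(n,d);circ(n,p,P,(22,90,80),(35,255,255),(-.02,.02))
go([.472,.149,-.016],.086,25)
E
```

```text
time: 11.1
tool_pos: [0.4754, 0.1035, -0.0162]
ee_rot: [-2.705, -0.009, 0.086]
wrist_force: [-0.0, -2.2, -0.5]
width: 0.0441
time: 11.6
tool_pos: [0.4735, 0.1363, -0.0161]
ee_rot: [-2.705, -0.009, 0.087]
wrist_force: [0.2, -1.7, 0.1]
width: 0.044
side
side px [386. 185.] n 311 circ 0.3708 -0.1987 d 0.0854 mean [ 0.3727 -0.1838] z 0.023
side px [308. 186.] n 75 circ 0.6036 -0.1669 d 0.0433 mean [ 0.602  -0.1586] z 0.013
side px [339. 291.] n 274 circ 0.4714 0.1578 d 0.0633 mean [0.4718 0.168 ] z 0.02
side px [163. 338.] n 92 circ 0.8458 0.3336 d 0.1257 mean [0.8474 0.3355] z 0.014
top
top px [404. 104.] n 618 circ 0.8606 -0.2607 d 0.0948 mean [ 0.8656 -0.2622] z 0.014
top px [442. 110.] n 619 circ 0.8416 -0.3798 d 0.0934 mean [ 0.8458 -0.383 ] z 0.014
top px [372. 188.] n 78 circ 0.6015 -0.1678 d 0.0414 mean [ 0.5968 -0.1638] z 0.012
top px [268. 229.] n 157 circ 0.471 0.1547 d 0.0582 mean [0.4656 0.1479] z 0.019
top px [382. 264.] n 311 circ 0.3677 -0.2041 d 0.0875 mean [ 0.3688 -0.1915] z 0.024
side px [338. 300.] n 285 circ 0.4725 0.1698 d 0.1062 mean [0.4713 0.1836] z 0.001
top px [264. 213.] n 48 circ 0.5102 0.1644 d 0.0585 mean [0.5163 0.1629] z 0.001
top px [255. 236.] n 127 circ 0.4642 0.175 d 0.1039 mean [0.445  0.1876] z 0.001
top px [277. 227.] n 29 circ 0.4738 0.1262 d 0.0365 mean [0.4742 0.1219] z 0.001
turn [-0.1 -0.5  0.2] shift [ -0.6 -11.8   5.6] tcp [ 0.4737  0.1361 -0.0159] F [-0.1  0.4 -0.6] w 0.0445 t 11.8
```

```bash
python3 -m jog '[[[0,0,0],[0,-3,1.4],0.06],[[0,0,0],[0,-6,2.8],0.06],[[0,0,0],[0,-9,4.2],0.06],[[0,0,0],[0,-11.5,5.3],0.06],[[0,0,0],[0,-11.5,5.3],0.06]]'; python3 -m jog '[[[0,0,0],[0,5,-2.3],0.06],[[0,0,0],[0,20,-9],0.06],[[0,0,0],[0,60,-28],0.06],[[0,0,0],[0,90,-42],0.06],[[0,0,0],[0,90,-42],0.06]]'; python3 - <<'E'
from h import *
cyl()
p,d=eyes.snapshot("side");P=cloud("side",d);circ("side",p,P,(22,90,80),(35,255,255),(-.02,.02));circ("side",p,P,(0,150,70),(4,255,255),(.2,.3))
cv2.imwrite("pics/e.png",cv2.resize(p[150:350,200:440],(720,600),interpolation=cv2.INTER_CUBIC)[:,:,::-1])
go([.47,.02,.36],.086,0)
E
```

```text
time: 12.3
tool_pos: [0.4726, 0.1489, -0.016]
ee_rot: [-2.705, -0.009, 0.087]
wrist_force: [0.1, -0.6, 0.4]
width: 0.0441
time: 12.8
tool_pos: [0.4825, 0.046, -0.0159]
ee_rot: [-2.706, -0.01, 0.082]
wrist_force: [0.1, 0.3, 0.1]
width: 0.0442
side
side px [386. 184.] n 271 circ 0.3712 -0.2 d 0.085 mean [ 0.372  -0.1865] z 0.025
side px [307. 185.] n 53 circ 0.606 -0.1656 d 0.0416 mean [ 0.6043 -0.1591] z 0.013
side px [339. 296.] n 272 circ 0.4719 0.1713 d 0.0606 mean [0.4703 0.1812] z 0.019
side px [163. 338.] n 90 circ 0.8465 0.3332 d 0.126 mean [0.8473 0.3354] z 0.014
top
top px [403. 103.] n 618 circ 0.8605 -0.2602 d 0.0925 mean [ 0.8656 -0.2617] z 0.014
top px [442. 111.] n 625 circ 0.8416 -0.381 d 0.094 mean [ 0.8456 -0.3836] z 0.014
top px [372. 188.] n 68 circ 0.602 -0.1685 d 0.0407 mean [ 0.5972 -0.1645] z 0.012
top px [263. 229.] n 163 circ 0.4698 0.1671 d 0.0589 mean [0.4643 0.1604] z 0.019
top px [389. 253.] n 41 circ 0.4002 -0.2155 d 0.03 mean [ 0.4018 -0.2136] z 0.024
top px [387. 274.] n 97 circ 0.3381 -0.2115 d 0.0582 mean [ 0.3402 -0.2052] z 0.023
side px [338. 299.] n 304 circ 0.4727 0.1696 d 0.1067 mean [0.4716 0.1796] z 0.001
side px [267. 228.] n 198 circ 0.6164 0.1801 d 0.038 mean [0.6157 0.1841] z 0.273
turn [-25.1  -0.5   0.1] shift [ -10.2 -133.4 -352.9] tcp [ 0.4809  0.0498 -0.0161] F [ 0.  -0.  -0.4] w 0.0443 t 12.95
```

View pics/e.png

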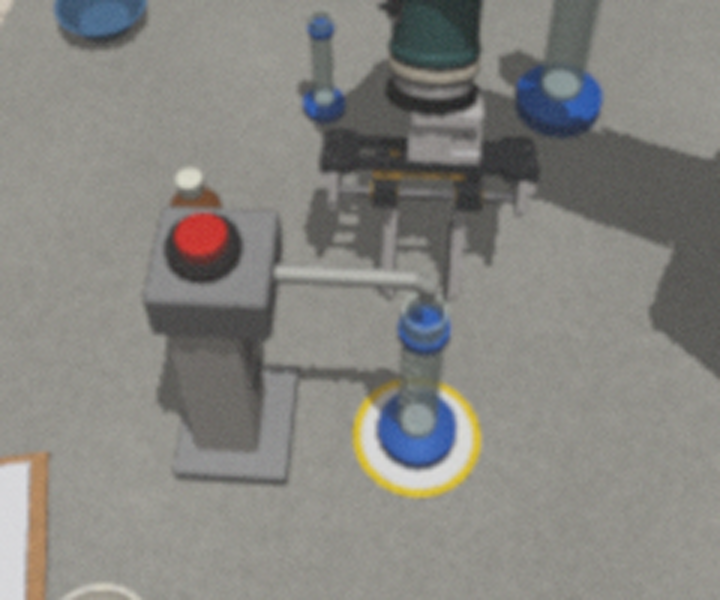

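The cylinder stands upright, centred on the mark at crop (417,440), and the fingers are clear of it. Next I'll rise and go over the button with the fingers shut.

```bash
python3 -m jog '[[[0,0,0],[0,20,-60],0.06],[[-8,0,0],[-3,-20,-130],0.5],[[-16,0,0],[-6,-60,-220],1],[[-25,0,0],[-10,-130,-345],1],[[-25,0,0],[-10,-130,-345],1]]'; python3 -m jog '[[[0,0,0],[0,0,0],1]]'; python3 -c "
from h import *
go([.48,.0,.36],.086,0)"
```

```text
time: 13.45
tool_pos: [0.4746, 0.0209, 0.2234]
ee_rot: [3.141, -0.012, 0.095]
wrist_force: [0.0, 0.3, -0.0]
width: 0.0159
time: 13.55
tool_pos: [0.4787, 0.0189, 0.2294]
ee_rot: [3.14, -0.026, 0.093]
wrist_force: [0.3, -0.3, -1.1]
width: 0.0077
turn [ 0.1 -1.5  0.4] shift [   2.9   19.2 -130.6] tcp [0.4787 0.0189 0.2294] F [ 0.3 -0.3 -1.1] w 0.0077 t 13.55
```

```bash
python3 -m jog '[[[0,-1.5,0],[3,10,-131],1],[[0,-1.5,0],[3,10,-131],1],[[0,-1.5,0],[3,10,-131],1],[[0,-1.5,0],[3,10,-131],1]]'; python3 -c "
from h import *
go([.616,.1825,.33],.086,0)"
```

```text
time: 13.95
tool_pos: [0.4794, 0.0066, 0.3555]
ee_rot: [3.141, 0.009, 0.088]
wrist_force: [0.2, 0.1, 0.0]
width: 0.0008
turn [0.  0.5 0.1] shift [ 151.6 -163.3   24.1] tcp [0.4794 0.0066 0.3555] F [0.2 0.1 0. ] w 0.0008 t 13.95
```

```bash
python3 -m jog '[[[0,0.5,0],[152,-163,24],1],[[0,0.5,0],[152,-163,24],1],[[0,0.5,0],[152,-163,24],1],[[0,0.5,0],[152,-163,24],1],[[0,0.5,0],[152,-163,24],1]]';python3 -m jog '[[[0,0,0],[0,0,0],1],[[0,0,0],[0,0,0],1]]'; python3 - <<'E'
from h import *
p,d=eyes.snapshot("side");q,_=eyes.snapshot("top")
cv2.imwrite("pics/f.png",np.hstack([cv2.resize(p[150:330,220:370],(400,480))[:,:,::-1],cv2.resize(q[110:260,190:315],(400,480))[:,:,::-1]]))
go([.616,.1825,.28],.086,0)
E
```

```text
time: 14.45
tool_pos: [0.6156, 0.1854, 0.319]
ee_rot: [-3.141, 0.016, 0.09]
wrist_force: [-1.2, 0.5, -0.7]
width: 0.0006
time: 14.65
tool_pos: [0.6146, 0.182, 0.3219]
ee_rot: [3.141, 0.013, 0.088]
wrist_force: [-0.3, 0.0, 0.5]
width: 0.0004
turn [-0.   0.5 -0. ] shift [ 1.9 -1.6 44.5] tcp [0.6146 0.1808 0.3246] F [-0.4 -0.3 -0.8] w 0.0001 t 14.75
```

View pics/f.png

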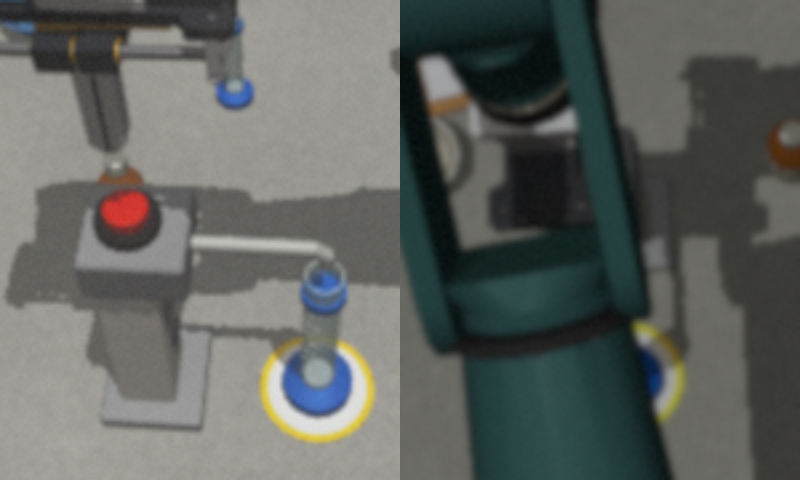

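The shut fingertips are at side-crop (110,150), above the button at (125,210), and the cylinder is still on the mark. I'll verify the tip by ray before pressing.

```bash
python3 -c "
from h import *
for z in (.32,.33): print(ray('side',261.,206.,z))
c=ray('side',267,228,.273);print(c)"
python3 -m jog '[[[0,0.5,0],[2,-1,20],1],[[0,0.5,0],[2,-1,40],1],[[0,0.5,0],[2,-1,44],1],[[0,0.5,0],[2,-1,44],1]]'; python3 -c "
from h import *
go([.616,.1825,.265],.086,0)"
```

```text
[0.62423936 0.16895307 0.32      ]
[0.62102705 0.17650135 0.33      ]
[0.61505035 0.18366911 0.273     ]
time: 15.15
tool_pos: [0.6161, 0.1816, 0.2806]
ee_rot: [-3.142, 0.0, 0.085]
wrist_force: [0.2, -0.2, -0.3]
width: 0.0008
turn [-0.   0.  -0.1] shift [-0.  -1.  15.6] tcp [0.6161 0.1816 0.2806] F [ 0.2 -0.2 -0.3] w 0.0008 t 15.15
```

Consistent. I'll press in small steps, watching the force.

```bash
python3 -m jog '[[[0,0,0],[0,0,3],1],[[0,0,0],[0,0,6],1],[[0,0,0],[0,0,9],1],[[0,0,0],[0,0,9],1]]'; python3 -m jog '[[[0,0,0],[0,0,3],1],[[0,0,0],[0,0,3],1]]'
```

```text
time: 15.55
tool_pos: [0.6169, 0.1826, 0.2712]
ee_rot: [-3.141, -0.0, 0.086]
wrist_force: [-0.0, 0.6, -0.7]
width: 0.0005
time: 15.75
tool_pos: [0.6168, 0.1826, 0.268]
ee_rot: [-3.142, 0.0, 0.086]
wrist_force: [-0.3, -0.4, -1.2]
width: 0.0006
```

```bash
for i in 1 2; do :; done; python3 -m jog '[[[0,0,0],[0,0,2],1],[[0,0,0],[0,0,2],1]]'; python3 -m jog '[[[0,0,0],[0,0,2],1],[[0,0,0],[0,0,2],1]]'; python3 -m jog '[[[0,0,0],[0,0,2],1],[[0,0,0],[0,0,2],1]]'
```

```text
time: 15.95
tool_pos: [0.6168, 0.1826, 0.2661]
ee_rot: [-3.141, 0.0, 0.086]
wrist_force: [-0.6, -0.3, -0.4]
width: 0.0004
time: 16.15
tool_pos: [0.6168, 0.1826, 0.2642]
ee_rot: [-3.141, -0.0, 0.086]
wrist_force: [0.3, -0.5, 0.4]
width: 0.0006
time: 16.35
tool_pos: [0.6168, 0.1826, 0.2622]
ee_rot: [-3.141, -0.0, 0.086]
wrist_force: [-0.1, -0.4, -0.8]
width: 0.0004
```

```bash
python3 -m jog '[[[0,0,0],[0,0,2],1],[[0,0,0],[0,0,2],1]]'; python3 -m jog '[[[0,0,0],[0,0,2],1],[[0,0,0],[0,0,2],1]]'; python3 -m jog '[[[0,0,0],[0,0,2],1],[[0,0,0],[0,0,2],1]]'; python3 - <<'E'
from h import *
p,d=eyes.snapshot("side")
cv2.imwrite("pics/g.png",cv2.resize(p[170:270,220:320],(500,500),interpolation=cv2.INTER_CUBIC)[:,:,::-1])
E
```

```text
time: 16.55
tool_pos: [0.6168, 0.1825, 0.2601]
ee_rot: [-3.141, -0.0, 0.086]
wrist_force: [0.6, 0.3, 0.6]
width: 0.0008
time: 16.75
tool_pos: [0.6168, 0.1826, 0.2582]
ee_rot: [-3.141, -0.0, 0.086]
wrist_force: [0.9, -1.2, -0.6]
width: 0.0004
time: 16.95
tool_pos: [0.6168, 0.1826, 0.2561]
ee_rot: [-3.141, -0.0, 0.086]
wrist_force: [0.9, -0.3, -0.1]
width: 0.0005
```

View pics/g.png

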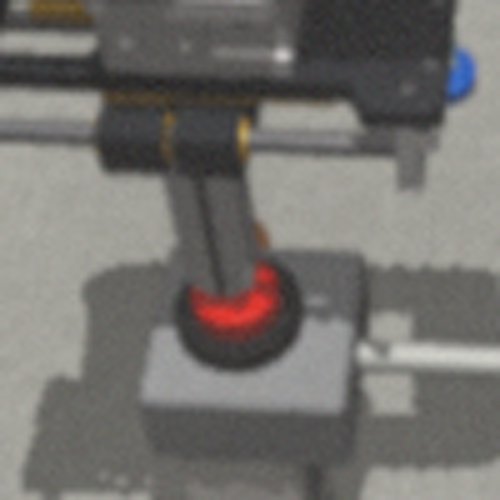

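The fingertips, at crop (220,295), are right over the red button but evidently have not touched it. The real tips sit about 20 mm higher than the reported TCP, so I'll continue down.

```bash
python3 -m jog '[[[0,0,0],[0,0,2],1],[[0,0,0],[0,0,4],1],[[0,0,0],[0,0,4],1]]'; python3 -m jog '[[[0,0,0],[0,0,2],1],[[0,0,0],[0,0,2],1]]'; python3 -m jog '[[[0,0,0],[0,0,2],1],[[0,0,0],[0,0,2],1]]'
```

```text
time: 17.3
tool_pos: [0.6167, 0.1826, 0.252]
ee_rot: [-3.141, 0.0, 0.086]
wrist_force: [-0.1, 0.1, -0.0]
width: 0.0004
time: 17.5
tool_pos: [0.6168, 0.1825, 0.2501]
ee_rot: [-3.141, 0.0, 0.086]
wrist_force: [0.0, 0.4, -0.4]
width: 0.0003
time: 17.7
tool_pos: [0.617, 0.1826, 0.2486]
ee_rot: [-3.141, -0.001, 0.086]
wrist_force: [1.0, 0.4, 1.9]
width: 0.0004
```

```bash
python3 -m jog '[[[0,0,0],[0,0,2],1],[[0,0,0],[0,0,2],1]]'; python3 -m jog '[[[0,0,0],[0,0,2],1],[[0,0,0],[0,0,2],1]]'
```

```text
time: 17.9
tool_pos: [0.617, 0.1826, 0.2469]
ee_rot: [-3.141, -0.001, 0.086]
wrist_force: [-0.6, -0.5, 2.5]
width: 0.0005
time: 18.1
tool_pos: [0.617, 0.1826, 0.2448]
ee_rot: [-3.141, -0.001, 0.086]
wrist_force: [-0.7, -0.2, 3.3]
width: 0.0006
```

Contact came at about 0.249, with the spring force rising. I'll press on to the stop.

```bash
python3 -m jog '[[[0,0,0],[0,0,2],1],[[0,0,0],[0,0,2],1]]'; python3 -m jog '[[[0,0,0],[0,0,2],1],[[0,0,0],[0,0,2],1]]'; python3 -m jog '[[[0,0,0],[0,0,1],1],[[0,0,0],[0,0,1],1],[[0,0,0],[0,0,1],1]]'
```

```text
time: 18.3
tool_pos: [0.617, 0.1826, 0.2427]
ee_rot: [-3.141, -0.001, 0.086]
wrist_force: [-0.4, -0.2, 4.7]
width: 0.0006
time: 18.5
tool_pos: [0.6171, 0.1826, 0.2421]
ee_rot: [-3.141, -0.003, 0.086]
wrist_force: [-1.0, -0.6, 7.9]
width: -0.0
time: 18.8
tool_pos: [0.6171, 0.1826, 0.242]
ee_rot: [-3.141, -0.004, 0.086]
wrist_force: [-1.7, 0.1, 8.2]
width: 0.0003
```

The stop was reached: travel of about 7 mm from 0.249 to 0.242, with force up to 8 N. I'll lift off and check.

```bash
python3 -m jog '[[[0,0,0],[0,0,-10],1],[[0,0,0],[0,0,-50],1],[[0,0,0],[0,0,-90],1],[[0,0,0],[0,0,-90],1],[[0,0,0],[0,0,-90],1]]'; python3 - <<'E'
from h import *
p,d=eyes.snapshot("side");P=cloud("side",d)
circ("side",p,P,(100,120,50),(125,255,255),(-.02,.03));print("mark");circ("side",p,P,(22,90,80),(35,255,255),(-.02,.02))
print("button");circ("side",p,P,(0,150,70),(4,255,255),(.2,.3));print("jar");circ("side",p,P,(6,150,100),(20,255,255),(.03,.1))
cv2.imwrite("pics/h.png",p[:,:,::-1])
E
```

```text
time: 19.3
tool_pos: [0.6172, 0.1827, 0.3299]
ee_rot: [-3.141, -0.002, 0.086]
wrist_force: [0.0, 0.9, -0.1]
width: 0.0005
side px [386. 185.] n 279 circ 0.372 -0.1983 d 0.0845 mean [ 0.3723 -0.1844] z 0.024
side px [308. 186.] n 74 circ 0.6047 -0.1666 d 0.0433 mean [ 0.6019 -0.1591] z 0.013
side px [339. 296.] n 275 circ 0.471 0.1716 d 0.0613 mean [0.4706 0.181 ] z 0.02
side px [163. 338.] n 90 circ 0.8452 0.3332 d 0.1242 mean [0.8481 0.3362] z 0.014
mark
side px [338. 299.] n 303 circ 0.4722 0.1703 d 0.1077 mean [0.4717 0.1794] z 0.001
button
side px [267. 228.] n 201 circ 0.6163 0.1795 d 0.0411 mean [0.6154 0.184 ] z 0.273
jar
side px [291. 122.] n 107 circ 0.6893 -0.3692 d 0.0505 mean [ 0.6898 -0.3688] z 0.075
```

View pics/h.png

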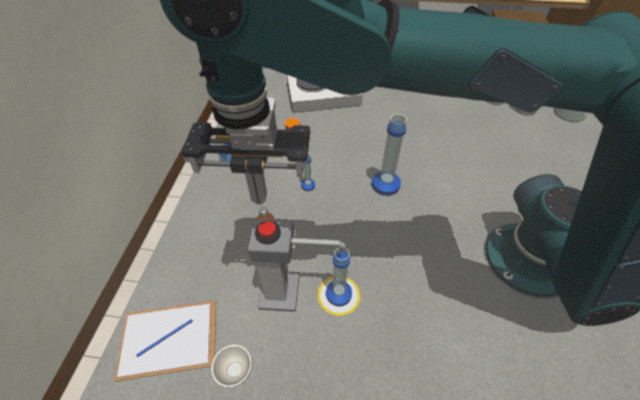

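The cylinder is upright on the mark at (339,296). The button at (267,228) is back up, the bowl and bottle have not moved, and the gripper is clear of everything. Handing in.

```bash
python3 -c "
from bench import close_job
print(close_job())"
```

```text
the job is handed in; nothing more can be done
None
```

I pushed the middle-sized cylinder about 0.36 m onto the mark and pressed the dispenser's button fully down. I handed the job in at about 19 s of robot time; no verdict was reported.

**Cylinder:** I cradled its foot between half-open fingers, tilted back 25°. The last side view puts its centre about 2 mm from the mark's centre. The top view taken before the press agreed to about 3 mm. It stands upright.

**Button:** It travelled about 7 mm to its stop at around 8 N. After I lifted off, its top was back at its starting height of 0.273 m.

**Bystanders:** The jar measured within about 3 mm of its start, which is measuring noise. I checked the bowl and bottle only by eye, and both looked unmoved. The gripper touches nothing.

**A check that disagreed:** The fingertips really sit about 25 mm behind the reported tool position. Because of this my first push touched the cylinder higher than intended and moved it about 12 mm without tipping it. I backed off, lowered the fingers and pushed on the foot from there. I also went further down than planned to reach the button.

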